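# Press the bush into the model tower

### The job

Press the brass bush flush into the turned beech tower and keep it pressed while the glue takes: first, with the lever of the blue hand press still locked up by its red safety catch, lower the tower gently, dome down as it stands, right to the bottom of the aluminium nest and let it go. Then flip the red catch fully back, pull the lever down by its black cross grip until the bush is flush, and finish there, still gripping it and holding it down firmly. Leave the other things on the desk alone.

Things in the scene. Friction and masses are not known exactly. Their poses are not given: they have to be found in the camera images.
- press: Blue hand lever press, bolted down, upright. Origin: on the desk, straight below the lever's hinge pin. Axes: z up; -y from the hinge to the nest (front end), +y to the catch (back end); x along both hinge pins. Base plate 86 mm (x) by 335 mm (y from -182 to +153), 12 mm thick. The lever stands between two cheek plates: 40 mm over both, 66 mm long, top 134 mm above the desk.
- nest_floor (a point): Centre of the nest's rubber floor when empty, at (0, -130, 20) mm in the press's frame. The floor is sprung: it gives 1 mm per 3 N, 4 mm at most, then it is hard. The nest is an upright round aluminium cup, open at the top: bore 46 mm, flaring to 54 mm over the last 6 mm below the rim; outside 58 mm, 66 mm at the rim.
- nest_rim (a point): Centre of the nest's mouth, level with its rim, 42 mm above the nest floor. Nothing stands above the nest while the lever is up; the upright lever is 130 mm behind it (+y of the press).
- hinge_pin (a point): Centre of the hinge pin of the press lever, 112 mm above the desk.
- press_lever (a joint): Press lever, rad: 0 upright, grows as the grip end swings to the press's -y and down over the nest; 1.57 level; stop 1.72. A spring lifts it when let go (1 N at the grip upright, 4 level). Its 26 mm pad, 130 mm from the pin, meets the proud bush of the seated tower at 1.51, has it flush at 1.58 to 1.61 (the nest floor gives); this takes 4 N more at the grip. With the catch on it moves 0.1 at most.
- lever_grip (a point): Centre of the black cross grip at the end of the press lever, 210 mm from the hinge pin (322 mm above the desk when upright, 112 mm when level): a cylinder 30 mm in diameter and 44 mm long along the press's x, with flat ends, that revolves freely on the lever. Pinch it from above by its flat ends (44 mm); it turns as the lever swings. The lever below is a 13 mm rod, then a 12 mm bar.
- catch (a joint): Angle of the red safety catch, rad: 0 = on (tab upright, its pawl stands behind the lever's heel), growing as the tab is swung backward (+y of the press) and down; the lever is free above 0.9; end stop 1.2. It stays where it is left (about 1 N at the tab).
- catch_pivot (a point): Centre of the catch's hinge pin, at (0, 100, 74) mm in the press's frame; the pin runs along the press's x.
- catch_tab (a point): Middle of the catch's red thumb tab, 60 mm from the catch's pin (straight above it when the catch is on, so 134 mm above the desk). The tab is 22 mm wide along the press's x, 10 mm thick, and ends 13 mm above this point. Can be pinched across its 22 mm and turns between the fingers.
- tower: Turned beech model tower, loose, 75 g, round, 40 mm in diameter and 70 mm high without the bush, standing upright on its domed end, which has a flat 24 mm across. Origin: centre of that flat foot; own z points up through the bush end. The fingers grip it near the upper end: in the nest 28 mm of it stand above the rim.
- tower_top (a point): Centre of the tower's flat upper face, 70 mm above its foot.
- bush (a joint): How far the brass bush (14 mm across, in the middle of the tower's upper face) has been pushed in, m: 0 = stands 8 mm proud (start), 0.008 = flush.
- glue_stick: White and orange glue stick, 26 mm across, 90 mm high, standing. Bystander. Origin: centre of its underside.
- loupe: Black round magnifier, 43 mm across, 36 mm high. Bystander. Origin: centre of its underside.
- eraser: Blue and white eraser, 23 x 58 x 13 mm, lying. Bystander. Origin: centre of its underside.

How it is judged:
By the outcome, as a careful person would: the job done as asked, in the order asked, and still so for the second after the job is handed in, while the arm keeps its last pose, push and grip.
It also fails if it takes over 72 s, if anything falls off the work surface, if the arm or the gripper's body presses on something with over 40 N, if the wrist force passes 120 N, or if a joint passes its speed limit or range.

### The arm

A 6-joint arm with a two-finger parallel gripper is mounted at the origin on the work surface; the furniture and walls round the work are solid. World frame = base frame: x ahead of the robot, y to its left, z up, the work surface at z = 0. Lengths are in mm, angles in rad, forces in N, time in s.
With the tool pointing down it reaches from about 275 to 1000 mm from the base axis. Payload 8.4 kg.
Tool frame: the origin (TCP) lies between the finger pads; the fingertips stand 22 mm ahead of it and the grasp point (between the pads) lies 3 mm ahead of it (r.nose_length is the z of the fingertips in the tool frame, in mm); z points along the fingers, y is the line along which they close (so a half turn about z gives the same grasp; the last joint's range is limited). The gripper opens to 85 mm and grips with 20 to 120 N. Pads are 22 mm wide; open, the fingers measure 114 mm over their backs; the gripper's body (76 mm by 85 mm) begins 54 mm behind the grasp point. The pads swing forward as they close: fully open they stand 13 mm farther back than shut.
Start: joints at [1.297, 0.353, 1.633, -0, 1.155, -0.002], TCP at [167.789, 602.058, 213.381] pointing down, gripper open.
Joint ranges: [-2.63, 2.63], [-0.92, 2.1], [0.06, 2.66], [-1.3, 4.44], [0, 2.69], [-3.02, 3.02]. Speed limits (rad/s): [2.22, 2.22, 2.79, 3.14, 3.14, 3.14].

### API

Orientations are given as [roll, pitch, yaw] about the fixed x, y, z axes, in that order (R = Rz(yaw) Ry(pitch) Rx(roll)).
In Python, from rig import r, cams gives the robot as it stands.
- The arm moves only by the shell command python3 -m handwheel 'ROWS' [FORCE]. ROWS is rows parted by semicolons, their numbers by spaces, 1 to 5 of them, each of 7 numbers: a rotation vector rx, ry, rz in rad, then dx, dy, dz in mm, then the opening from 0.0 (shut) to 1.0 (fully open); each row shifts and turns the commanded pose from where the row before left it, along the tool's axes as they then stand; what a row does not reach is not made up. A row lasts 1/12 s, in which the tool goes at most 41.7 mm and 0.125 rad, less where a joint would pass 70% of its speed; a pose out of reach is approached as far as the arm can. The fingers move at their own pace and stop on an object; FORCE is the grip in N (left out, the last holds). Time passes only in rows, so rows that do not move let the fingers close. It prints the time, the measured TCP pose, the force, the opening and the grip force at its end.
- r.sense(): the state, without advancing time (a new reading comes with each control period).
- cams.grab_frame(name): name is "side" or "top"; returns the picture (420x560x3 uint8, red, green, blue); there is no depth.
- cams.camera_params(name): a dict with "fx", "fy", "cx", "cy" (pixels), "dist_coeffs" ([k1, k2, p1, p2, k3] as OpenCV has them; the pictures are not rectified), "rvec" (rotation vector, rad) and "tvec" (3), from world to camera coordinates, as OpenCV has them. Camera axes: x right, y down, z forward; pixel columns grow to the right and rows downward; lengths in mm; the calibration is good to about 2 mm. A picture is of the moment at which its call begins. camera_params takes no time and is no camera call.
- r.sign_off(): hands the job in; it is judged then, once.
The state is a dict: "clock": time; "qpos": joint angles; "qvel": joint speeds; "joint_efforts": joint torques, N m; "eef_pos": TCP position; "tcp_rot": TCP orientation; "contact_force": force on the tool from outside, world axes, zero at the start; "wrist_torque": the same for the moment, N m; "opening": opening from 0.0 (shut) to 1.0 (fully open); "grasp_force": force on a finger pad.
Only numpy, scipy, OpenCV 4.12 (cv2) and the standard library are available. Lean on these libraries where they do the work, as an engineer would, in place of code of your own. Each camera call takes 0.05 s, during which the arm holds its last target. There are 200 camera calls.

## Working session

There is one attempt and no reset: what is moved stays moved. The work goes in short steps, Python scripts to look and compute and a shell command to move; the robot and the scene stay as the last step left them, time stands still between calls to the robot, and variables do not carry over. Pictures are saved under pics/ and viewed, at most 10 in all, crops included, and the job is handed in when it is done.

```bash
ls; mkdir -p pics; python3 - <<'E'
from rig import r,cams
import cv2
for n in("side","top"):
    cv2.imwrite(f"pics/{n}0.png",cams.grab_frame(n)[...,::-1]); print(n,cams.camera_params(n))
print(r.sense())
E
```

```text
pics
side {'fx': 419.9133850828317, 'fy': 419.9133850828317, 'cx': 276.17199430506486, 'cy': 201.8045939791159, 'dist_coeffs': array([-0.07768365,  0.        ,  0.        ,  0.        ,  0.        ]), 'rvec': array([ 2.05429072, -0.72178673,  0.37351508]), 'tvec': array([-398.21572008,  281.49418441,  990.64781464])}
top {'fx': 400.0499790754415, 'fy': 400.0499790754415, 'cx': 282.4571909999299, 'cy': 213.5083963755428, 'dist_coeffs': array([-0.050429,  0.      ,  0.      ,  0.      ,  0.      ]), 'rvec': array([ 1.85120767, -2.2078678 ,  0.42103786]), 'tvec': array([  18.30362275,  464.85008936, 1125.40067273])}
{'clock': 0.1, 'qpos': array([ 1.29656612e+00,  3.53613974e-01,  1.63405347e+00, -5.62042509e-06,
        1.15521724e+00, -2.38820041e-03]), 'qvel': array([ 5.23352881e-04, -2.37831553e-03, -1.97554571e-03,  1.78761886e-04,
       -2.36361674e-05,  6.79594355e-04]), 'joint_efforts': array([ 1.47556060e-03, -6.06352186e+01, -3.42819715e+01,  1.80413099e-04,
        3.98091550e-03,  3.13364694e-05]), 'eef_pos': array([167.68788647, 601.61223744, 212.7175563 ]), 'tcp_rot': array([-3.14030062e+00,  2.05345888e-06,  2.86975292e+00]), 'contact_force': array([ 0.03676449,  0.49492206, -0.5149572 ]), 'wrist_torque': array([-0.00810558,  0.05761928, -0.00819201]), 'grasp_force': 0.0, 'opening': 0.9975976909577803}
```

View pics/side0.png

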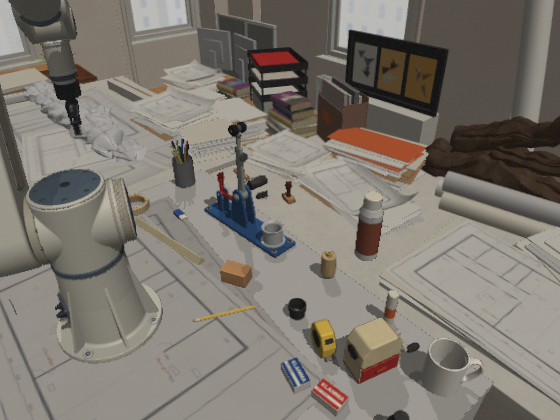

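View pics/top0.png

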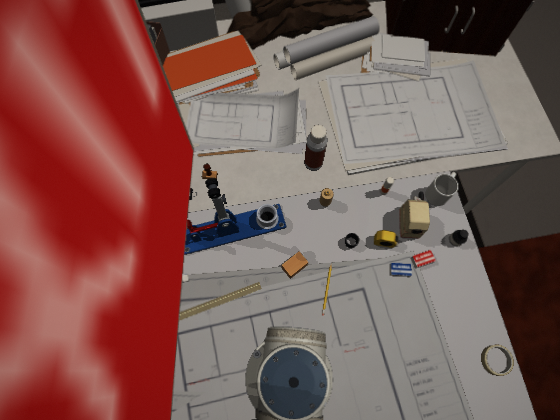

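The side view shows the press (nest about (272,234), grip (237,129), catch (222,180)) and the tower at (328,264). In the top view the nest is at (267,215), the tower at (327,197), and a red arm link covers the left. I'll zoom in next.

```bash
python3 - <<'E'
import cv2,numpy as np
s=cv2.imread("pics/side0.png")[110:290,195:350]; t=cv2.imread("pics/top0.png")[150:260,180:345]
s=cv2.resize(s,None,fx=3.3,fy=3.3,interpolation=cv2.INTER_CUBIC); cv2.imwrite("pics/s1.png",s)
t=cv2.resize(t,None,fx=4.8,fy=4.8,interpolation=cv2.INTER_CUBIC); cv2.imwrite("pics/t1.png",t)
E
```

```text
(no output)
```

View pics/s1.png

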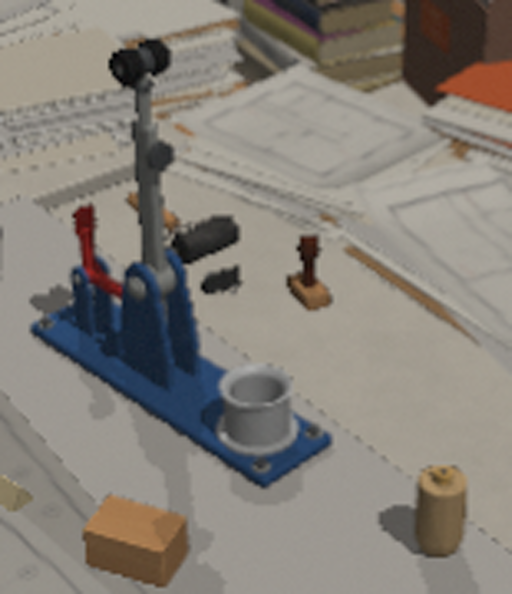

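View pics/t1.png

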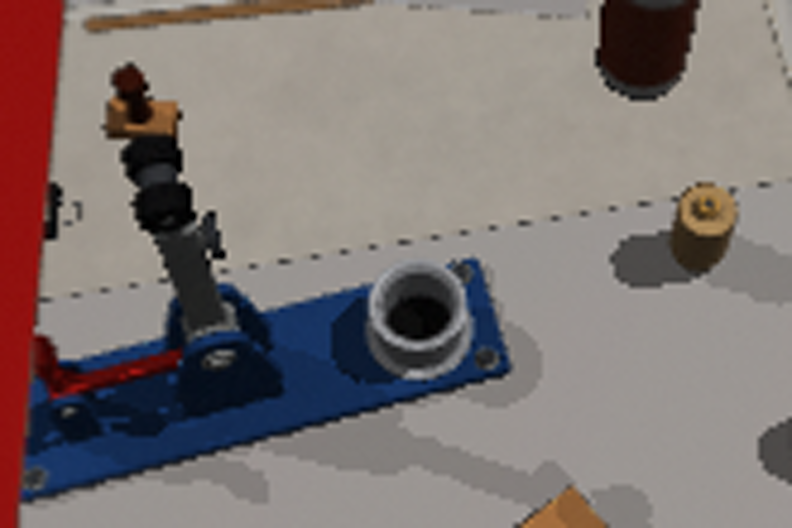

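Crop pixels. Side: nest rim centre (256,386), grip (140,63), tower top (442,478), tab (85,220), plate corners (265,484), (330,437) and (32,328). Top: rim (419,307), grip (158,180), tower top (706,208), plate corners (480,258) and (511,368). I'll fit the poses from these points.

```bash
cat > h.py <<'E'
import numpy as np,cv2
from rig import r,cams
from scipy.optimize import least_squares
from scipy.spatial.transform import Rotation as R
P={n:cams.camera_params(n) for n in("side","top")}
def K(p): return np.array([[p["fx"],0,p["cx"]],[0,p["fy"],p["cy"]],[0,0,1.]])
def proj(n,X):
    p=P[n]; return cv2.projectPoints(np.float64(X).reshape(-1,1,3),p["rvec"],p["tvec"],K(p),p["dist_coeffs"])[0][:,0]
def onplane(n,uv,z):
    p=P[n]; a=cv2.undistortPoints(np.float64([[uv]]),K(p),p["dist_coeffs"])[0,0]
    M=cv2.Rodrigues(p["rvec"])[0]; c=-M.T@p["tvec"]; d=M.T@[a[0],a[1],1]
    return (c+d*(z-c[2])/d[2])
def tri(uvs):  # {cam:uv}
    x0=onplane("side",uvs["side"],60)
    s=least_squares(lambda X:np.concatenate([proj(n,X)[0]-uv for n,uv in uvs.items()]),x0); return s.x,s.fun
def tool(p): # world point -> tool axes delta from current TCP
    s=r.sense(); return R.from_euler("xyz",s["tcp_rot"]).inv().apply(np.array(p)-s["eef_pos"])
E
python3 - <<'E'
from h import *
S=lambda u,v:(195+(u+.5)/3.3-.5,110+(v+.5)/3.3-.5); T=lambda u,v:(180+(u+.5)/4.8-.5,150+(v+.5)/4.8-.5)
obs=[("side",S(256,386),(0,-130,62)),("side",S(140,63),(0,0,322)),("side",S(85,220),(0,100,136)),
("side",S(265,482),(-43,-182,8)),("side",S(330,437),(43,-182,10)),("side",S(32,328),(-43,153,10)),
("top",T(419,307),(0,-130,62)),("top",T(158,180),(0,0,322)),("top",T(480,258),(43,-182,10)),("top",T(511,368),(-43,-182,12))]
def w(q,X): c,s=np.cos(q[2]),np.sin(q[2]); return np.array([q[0]+c*X[0]-s*X[1],q[1]+s*X[0]+c*X[1],X[2]])
f=lambda q:np.concatenate([proj(n,w(q,X))[0]-uv for n,uv,X in obs])
s=least_squares(f,[600,200,0.1],loss="soft_l1"); print(s.x,f(s.x).reshape(-1,2).round(1).tolist())
q=s.x
for k,X in dict(rim=(0,-130,62),grip=(0,0,322),tab=(0,100,134)).items(): print(k,w(q,X))
print("rim tri",tri(dict(side=S(256,386),top=T(419,307))))
print("grip tri",tri(dict(side=S(140,63),top=T(158,180))))
print("tower side",onplane("side",S(442,478),70),"top",onplane("top",T(706,210),70),tri(dict(side=S(442,470),top=T(707,204))))
print(r.sense()["tcp_rot"])
E
```

```text
[4.67861470e+02 1.11586267e+02 9.72823581e-02] [[0.0, -0.3], [0.3, -0.5], [-0.0, -1.1], [-0.7, 0.7], [1.0, 0.0], [-1.1, -1.3], [0.0, -0.6], [0.4, 0.7], [-0.3, -0.4], [0.5, 0.4]]
rim [480.48823773 -17.79906775  62.        ]
grip [467.86146951 111.58626652 322.        ]
tab [458.14857088 211.11344673 134.        ]
rim tri (array([479.69407771, -17.77798932,  60.9190039 ]), array([-0.20825864,  0.10693544,  0.04550181, -0.25162712]))
grip tri (array([469.34436781, 113.00517472, 320.39297588]), array([ 0.53875053, -0.28692449, -0.10892209,  0.54686378]))
tower side [ 511.67460216 -213.16892898   70.        ] top [ 510.15034188 -213.17623085   70.        ] (array([ 510.90499138, -213.09342044,   78.38721612]), array([-0.04332712,  0.02414538,  0.01336736, -0.05910459]))
[-3.14030062e+00  2.05345888e-06  2.86975292e+00]
```

```bash
python3 -m handwheel '0 0 .12 0 0 -25 1;0 0 .12 0 0 -25 1;0 0 .12 0 0 -25 1;0 0 .12 0 0 -25 1;0 0 .12 0 0 -25 1'
python3 -m handwheel '0 0 .12 0 0 -25 1;0 0 .12 0 0 -25 1;0 0 .12 0 0 -25 1;0 0 .12 0 0 -25 1;0 0 .12 0 0 -25 1'
python3 -m handwheel '0 0 0 -30 9 0 1;0 0 0 -39 12 0 1;0 0 0 -39 12 0 1;0 0 0 -39 12 0 1;0 0 0 -39 12 0 1'
python3 -c "
from h import *
print(r.nose_length,tool([511,-213,200]),r.sense()['tcp_rot'])"
```

```text
clock: 0.52
eef_pos: [167.7, 601.7, 339.2]
tcp_rot: [-3.141, 0.0, 2.264]
contact_force: [0.5, 1.1, -0.2]
opening: 0.998
grasp_force: 0.0
clock: 0.93
eef_pos: [167.7, 601.7, 464.2]
tcp_rot: [-3.141, 0.001, 1.664]
contact_force: [-0.8, 0.8, 0.5]
opening: 0.996
grasp_force: 0.0
clock: 1.35
eef_pos: [243.0, 420.7, 462.9]
tcp_rot: [-3.141, 0.001, 1.67]
contact_force: [1.3, -1.1, -0.3]
opening: 1.002
grasp_force: 0.0
22.0 [-657.0811455   203.70770691  263.21978469] [-3.14124914e+00  6.66313307e-04  1.67042286e+00]
```

```bash
python3 -m handwheel '0 0 0 -39 12 0;0 0 0 -39 12 0;0 0 0 -39 12 0;0 0 0 -39 12 0;0 0 0 -39 12 0' 2>&1 | tail -3
python3 -m handwheel '0 0 0 -39 12 0 1;0 0 0 -39 12 0 1;0 0 0 -39 12 0 1;0 0 0 -39 12 0 1;0 0 0 -39 12 0 1' | head -3
python3 -m handwheel '0 0 0 -39 12 0 1;0 0 0 -39 12 0 1;0 0 0 -39 12 0 1;0 0 0 -39 12 0 1;0 0 0 -39 12 0 1' | head -3
python3 -c "
from h import *
print(tool([511,-213,66]),r.sense()['tcp_rot'])"
```

```text
Traceback (most recent call last):
ValueError: each row has 7 numbers
clock: 1.77
eef_pos: [321.8, 232.6, 463.2]
tcp_rot: [3.141, 0.0, 1.67]
clock: 2.18
eef_pos: [400.8, 44.3, 463.4]
tcp_rot: [3.141, -0.0, 1.67]
[-266.94140422   84.05726823  397.4052848 ] [ 3.14125949e+00 -4.50582997e-05  1.66980836e+00]
```

```bash
python3 -m handwheel '0 0 0 -38 12 0 1;0 0 0 -38 12 0 1;0 0 0 -38 12 0 1;0 0 0 -38 12 0 1;0 0 0 -38 12 0 1' | head -2
python3 -m handwheel '0 0 0 -38 12 0 1;0 0 0 -38 12 0 1;0 0 0 0 0 40 1;0 0 0 0 0 40 1;0 0 0 0 0 40 1'|head -2
python3 -m handwheel '0 0 0 0 0 40 1;0 0 0 0 0 40 1;0 0 0 0 0 40 1;0 0 0 0 0 35 1;0 0 0 0 0 0 1' |head -2
python3 -c "
from h import *
print(tool([511,-213,66]),r.sense()['tcp_rot'])
a=cams.grab_frame('side');t=cams.grab_frame('top')
a=cv2.resize(a[160:300,250:420],None,fx=2.3,fy=2.3,interpolation=2);t=cv2.resize(t[130:270,250:420],None,fx=2.3,fy=2.3,interpolation=2)
cv2.imwrite('pics/b.png',np.hstack([a,t])[...,::-1])"
```

```text
clock: 2.6
eef_pos: [479.5, -138.9, 463.2]
clock: 3.02
eef_pos: [510.7, -210.9, 341.6]
clock: 3.43
eef_pos: [506.2, -208.1, 181.6]
[ -5.93895203   5.50051865 115.48307156] [-3.13136181 -0.00546431  1.66976006]
```

View pics/b.png

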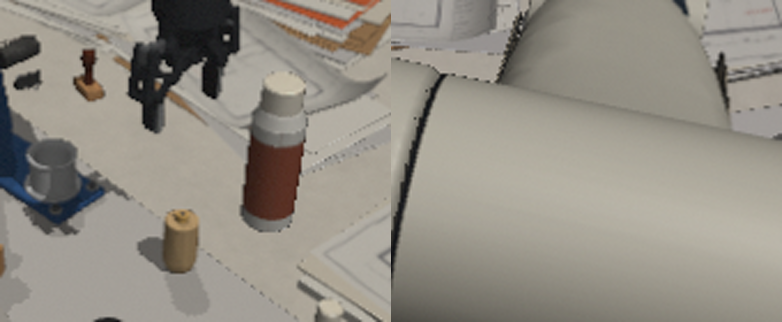

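Side view: the open gripper is above and behind the tower (tower at crop (180,240)), the bottle stands at (270,215), and the arm blocks the top view. I'll check bottle clearance and whether the arm has settled.

```bash
python3 -m handwheel '0 0 0 -6 5.5 30 1;0 0 0 0 0 0 1;0 0 0 0 0 0 1'
python3 -c "
from h import *
print(onplane('side',(367,256),0))
print(tool([511,-213,66]),r.sense()['tcp_rot'])"
```

```text
clock: 3.78
eef_pos: [517.4, -215.7, 160.0]
tcp_rot: [3.141, 0.0, 1.67]
contact_force: [-0.3, -0.6, -0.5]
opening: 1.004
grasp_force: 0.0
[ 6.51025652e+02 -2.30150506e+02 -1.13686838e-13]
[ 3.37932625 -6.14218415 93.96172025] [3.14102492e+00 3.17964850e-04 1.66962952e+00]
```

```bash
python3 -m handwheel '0 0 0 3.4 -6.1 30 1;0 0 0 0 0 30 1;0 0 0 0 0 23 1;0 0 0 0 0 10 1;0 0 0 0 0 0 1' |head -3
python3 -m handwheel '0 0 0 0 0 0 1;0 0 0 0 0 0 1'
python3 -c "
from h import *
print(tool([511,-213,67]))
a=cams.grab_frame('side')
a=cv2.resize(a[200:300,270:400],None,fx=5,fy=5,interpolation=2)
cv2.imwrite('pics/c.png',a[...,::-1])"
```

```text
clock: 4.2
eef_pos: [510.2, -212.5, 65.4]
tcp_rot: [-3.141, -0.001, 1.67]
clock: 4.37
eef_pos: [511.9, -213.3, 67.6]
tcp_rot: [3.139, 0.001, 1.67]
contact_force: [0.2, 0.1, 0.4]
opening: 0.997
grasp_force: 0.0
[ 0.3811093  -0.88097946  0.54740679]
```

View pics/c.png

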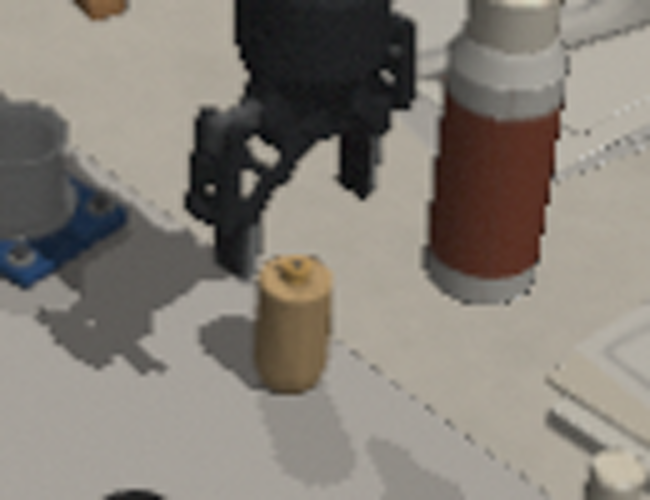

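```bash
python3 -c "
from h import *
print(proj('side',[[512,-213,68],[512,-213,58],[512,-213,45],[512+43,-213,58],[512-43,-213,58],[511,-213,70],[511,-213,78],[511,-213,0]]))"
```

```text
[[328.58990641 255.00915071]
 [328.360567   257.96522281]
 [328.06538258 261.76157586]
 [340.09574796 251.12969822]
 [316.12219213 265.07874227]
 [328.35561844 254.57572013]
 [328.53977806 252.18257762]
 [326.79752249 274.67380585]]
```

Picture c: open fingertips at crop (240,272) and (360,192), tower top at (295,275). The tips sit about 11 px higher than calculated. I'll check that against the first picture (gripper tip around (78,133)) and a second view of the hand.

```bash
python3 -c "
from h import *
print(proj('side',[[168,602,213],[168,602,191],[168,602,204],[168+11,602+40,204],[168-11,602-40,204]]))
a=cv2.imread('pics/side0.png')[60:150,20:140]
cv2.imwrite('pics/d.png',cv2.resize(a,None,fx=5,fy=5,interpolation=2))"
```

```text
[[ 81.0541303  137.68023823]
 [ 82.72605219 143.73657895]
 [ 81.74051058 140.16957699]
 [ 81.48170629 135.43886782]
 [ 82.01642749 145.13279748]]
```

View pics/d.png

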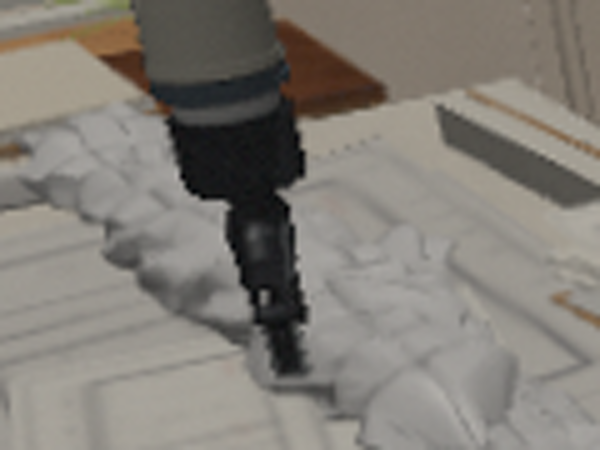

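```bash
python3 -m handwheel '0 0 0 .4 -.9 0 .7;0 0 0 0 0 0 .6;0 0 0 0 0 0 .5;0 0 0 0 0 0 .42;0 0 0 0 0 0 .42' 20
python3 -m handwheel '0 0 0 0 0 0 .42;0 0 0 0 0 0 .42;0 0 0 0 0 0 .42'
python3 -c "
from h import *
a=cams.grab_frame('side')
a=cv2.resize(a[200:300,270:400],None,fx=5,fy=5,interpolation=2)
cv2.imwrite('pics/e.png',a[...,::-1])"
```

```text
clock: 4.83
eef_pos: [509.5, -212.4, 65.5]
tcp_rot: [3.142, 0.0, 1.67]
contact_force: [1.0, -0.4, 0.2]
opening: 0.418
grasp_force: 0.0
clock: 5.08
eef_pos: [509.4, -212.4, 65.3]
tcp_rot: [-3.141, -0.0, 1.67]
contact_force: [0.1, -0.0, 0.1]
opening: 0.417
grasp_force: 0.0
```

View pics/e.png

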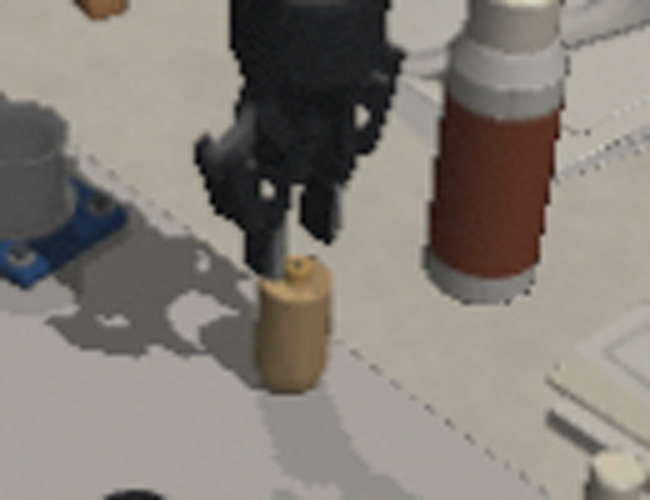

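Picture e: the fingers, about 35 mm apart, gripped nothing; their tips are at crop (265,277) and (330,240), just above the tower's face. So the tips are about 30 mm higher than reported. I'll touch the desk between tower and nest to calibrate the height.

```bash
python3 -m handwheel '0 0 0 0 0 -20 .48;0 0 0 31 0 0 .48;0 0 0 31 0 0 .48;0 0 0 31 0 0 .48;0 0 0 0 0 20 .48' |head -2
python3 -m handwheel '0 0 0 0 0 20 .48;0 0 0 0 0 20 .48;0 0 0 0 0 8 .48;0 0 0 0 0 0 .48;0 0 0 0 0 0 .48' | grep -v tcp
for i in 1; do python3 -c "
from h import *
a=cams.grab_frame('side').max(2)
p=proj('side',[r.sense()['eef_pos']])[0]; print(p)
c0=int(p[0]); print([(c,int(np.where(a[215:290,c]<50)[0].max()+215) if (a[215:290,c]<50).any() else None) for c in range(c0-14,c0+15,2)])"; done
```

```text
clock: 5.55
eef_pos: [501.3, -116.5, 67.7]
clock: 5.97
eef_pos: [500.2, -119.9, 17.4]
contact_force: [0.4, 0.4, -0.0]
opening: 0.48
grasp_force: 0.0
[301.02913565 253.46714116]
[(287, 242), (289, 243), (291, 249), (293, 251), (295, 252), (297, 243), (299, 236), (301, 234), (303, 230), (305, 243), (307, 245), (309, 237), (311, 233), (313, 229), (315, 229)]
```

```bash
python3 -m handwheel '0 0 0 0 0 4 .48;0 0 0 0 0 4 .48;0 0 0 0 0 4 .48;0 0 0 0 0 0 .48' | grep -E "eef|contact"
python3 -m handwheel '0 0 0 0 0 2 .48;0 0 0 0 0 2 .48;0 0 0 0 0 0 .48' | grep -E "eef|contact"
python3 -m handwheel '0 0 0 0 0 2 .48;0 0 0 0 0 0 .48' | grep -E "eef|contact"
```

```text
eef_pos: [500.0, -119.8, 5.0]
contact_force: [-0.2, 0.3, -0.4]
eef_pos: [500.1, -119.8, 1.1]
contact_force: [-0.0, -0.6, 0.0]
eef_pos: [500.1, -119.8, -0.9]
contact_force: [0.3, -0.3, 0.3]
```

```bash
for i in 1; do python3 -m handwheel '0 0 0 0 0 2 .48;0 0 0 0 0 2 .48;0 0 0 0 0 0 .48' | grep -E "eef|contact"
python3 -m handwheel '0 0 0 0 0 2 .48;0 0 0 0 0 1 .48;0 0 0 0 0 0 .48' | grep -E "eef|contact"
python3 -m handwheel '0 0 0 0 0 2 .48;0 0 0 0 0 0 .48' | grep -E "eef|contact"; done
```

```text
eef_pos: [500.0, -119.7, -5.0]
contact_force: [0.6, 0.2, 0.2]
eef_pos: [500.1, -119.8, -7.9]
contact_force: [0.6, -0.2, 0.5]
eef_pos: [500.1, -119.8, -9.9]
contact_force: [-0.4, -0.2, 0.2]
```

```bash
python3 -m handwheel '0 0 0 0 0 2 .48;0 0 0 0 0 0 .48' | grep -E "eef|contact"
python3 -m handwheel '0 0 0 0 0 2 .48;0 0 0 0 0 0 .48' | grep -E "eef|contact"
python3 -m handwheel '0 0 0 0 0 1 .48;0 0 0 0 0 0 .48' | grep -E "eef|contact"
python3 -m handwheel '0 0 0 0 0 1 .48;0 0 0 0 0 0 .48' | grep -E "eef|contact"
```

```text
eef_pos: [500.1, -119.8, -11.9]
contact_force: [-0.1, -0.3, 1.2]
eef_pos: [500.1, -119.8, -13.9]
contact_force: [-0.7, -0.1, 0.4]
eef_pos: [500.2, -119.8, -14.8]
contact_force: [0.0, -1.0, 0.8]
eef_pos: [500.2, -119.8, -15.7]
contact_force: [-0.1, 0.5, 0.7]
```

```bash
for i in 1; do python3 -m handwheel '0 0 0 0 0 1 .48;0 0 0 0 0 1 .48;0 0 0 0 0 0 .48' | grep -E "eef|contact"
python3 -m handwheel '0 0 0 0 0 1 .48;0 0 0 0 0 1 .48;0 0 0 0 0 0 .48' | grep -E "eef|contact"; done
python3 -c "
from h import *
a=cams.grab_frame('side').max(2)
p=proj('side',[[500,-120,0],[480,-122,0],[520,-118,0]]); print(p)
c0=300; print([(c,int(np.where(a[215:290,c]<50)[0].max()+215) if (a[215:290,c]<50).any() else None) for c in range(c0-14,c0+15,2)])"
```

```text
eef_pos: [500.1, -119.8, -17.8]
contact_force: [0.1, -0.2, 0.7]
eef_pos: [500.3, -119.9, -19.4]
contact_force: [-0.0, 0.3, 4.7]
[[300.66985945 258.50773284]
 [295.6805126  261.90955474]
 [305.56108773 255.17050684]]
[(286, 252), (288, 253), (290, 255), (292, 261), (294, 262), (296, 254), (298, 250), (300, 246), (302, 240), (304, 253), (306, 255), (308, 255), (310, 245), (312, 240), (314, 239)]
```

```bash
python3 -m handwheel '0 0 0 0 0 -20 1;0 0 0 0 0 -37 1;0 0 0 0 0 -38 1;0 0 0 -20 0 0 1;0 0 0 -35 2 0 1' | grep eef
python3 -m handwheel '0 0 0 -35 2 0 1;0 0 0 0 0 0 1;0 0 0 0 0 0 1' | grep eef
python3 -c "
from h import *
print(tool([511,-213,27]),r.sense()['tcp_rot'])"
```

```text
eef_pos: [508.8, -173.3, 77.9]
eef_pos: [513.3, -210.5, 75.4]
[-2.28205182 -2.54251714 48.38674264] [3.14109581e+00 2.68260833e-04 1.66726233e+00]
```

```bash
python3 -m handwheel '0 0 0 -2.3 -2.5 10 1;0 0 0 0 0 15 1;0 0 0 0 0 15 1;0 0 0 0 0 8 1;0 0 0 0 0 0 1' | grep eef
python3 -m handwheel '0 0 0 0 0 0 1;0 0 0 0 0 0 1'
python3 -c "
from h import *
print(tool([511,-213,27]),r.sense()['tcp_rot'])"
```

```text
eef_pos: [508.9, -210.0, 25.1]
clock: 9.9
eef_pos: [511.1, -211.2, 27.7]
tcp_rot: [3.141, 0.0, 1.67]
contact_force: [-0.1, 0.3, 0.2]
opening: 1.001
grasp_force: 0.0
[-1.77172957 -0.29609553  0.68016205] [3.14137634e+00 8.26203800e-05 1.67034855e+00]
```

```bash
python3 -m handwheel '0 0 0 -1.6 0 .5 .8;0 0 0 0 0 0 .65;0 0 0 0 0 0 .55;0 0 0 0 0 0 .5;0 0 0 0 0 0 .4' 25 | grep -E "eef|op|gr|con"
python3 -m handwheel '0 0 0 0 0 0 .3;0 0 0 0 0 0 .3;0 0 0 0 0 0 .3;0 0 0 0 0 0 .3' 25
```

```text
eef_pos: [511.2, -213.3, 27.4]
contact_force: [-0.5, -0.4, 3.1]
opening: 0.456
grasp_force: 24.8
clock: 10.65
eef_pos: [511.2, -213.3, 27.4]
tcp_rot: [3.141, 0.0, 1.67]
contact_force: [-1.7, 0.8, 5.5]
opening: 0.459
grasp_force: 25.0
```

```bash
python3 -m handwheel '0 0 0 0 0 -5 .3;0 0 0 0 0 -20 .3;0 0 0 0 0 -25 .3;0 0 0 0 0 -25 .3;0 0 0 0 0 0 .3' | grep -E "eef|op|gr|con"
python3 -m handwheel '0 0 0 20 -2 0 .3;0 0 0 30 -2 0 .3;0 0 0 30 -2 0 .3;0 0 0 30 -2 0 .3;0 0 0 30 -2 0 .3' | grep -E "eef|op|gr|con"
python3 -m handwheel '0 0 0 30 -2 0 .3;0 0 0 20 0 0 .3;0 0 0 5 0 0 .3;0 0 0 0 0 0 .3;0 0 0 0 0 0 .3' | grep -E "eef|op|gr|con"
python3 -c "
from h import *
print(tool([480.2,-17.8,47]),r.sense()['tcp_rot'])
a=cams.grab_frame('side');t=cams.grab_frame('top')
a=cv2.resize(a[160:280,210:340],None,fx=3,fy=3,interpolation=2);t=cv2.resize(t[150:270,200:330],None,fx=3,fy=3,interpolation=2)
cv2.imwrite('pics/f.png',np.hstack([a,t])[...,::-1])"
```

```text
eef_pos: [513.7, -214.2, 106.4]
contact_force: [1.2, -1.5, 0.9]
opening: 0.455
grasp_force: 25.5
eef_pos: [486.5, -73.6, 101.5]
contact_force: [1.0, -1.3, -1.5]
opening: 0.456
grasp_force: 25.5
eef_pos: [480.0, -20.6, 101.8]
contact_force: [-0.4, -0.5, -0.3]
opening: 0.459
grasp_force: 25.5
[ 2.73234443  0.49242028 54.77905994] [3.14153646e+00 3.21495365e-04 1.67081821e+00]
```

View pics/f.png

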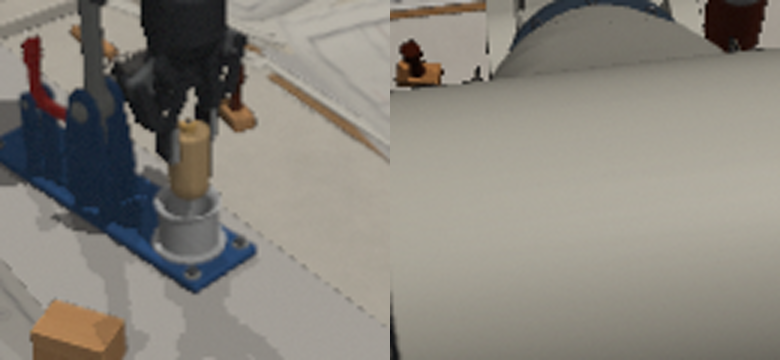

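Picture f: the tower hangs upright, with its foot at crop (190,195) just above the nest mouth (188,205). I'll lower it slowly, watching the force.

```bash
python3 -m handwheel '0 0 0 2.6 .4 3 .3;0 0 0 0 0 5 .3;0 0 0 0 0 5 .3;0 0 0 0 0 5 .3;0 0 0 0 0 0 .3' | grep -E "eef|con"
python3 -m handwheel '0 0 0 0 0 5 .3;0 0 0 0 0 5 .3;0 0 0 0 0 0 .3' | grep -E "eef|con|op"
python3 -c "
from h import *
print(tool([480.2,-17.8,47.4]),r.sense()['tcp_rot'])"
```

```text
eef_pos: [479.1, -17.8, 82.6]
contact_force: [-0.0, -0.1, -0.8]
eef_pos: [479.4, -17.6, 72.9]
contact_force: [-0.5, 0.2, -0.7]
opening: 0.458
[-0.29874426  0.81345416 25.52024385] [-3.14033946e+00 -1.71914716e-04  1.66981235e+00]
```

```bash
python3 -m handwheel '0 0 0 -.2 .5 4 .3;0 0 0 0 0 4 .3;0 0 0 0 0 4 .3;0 0 0 0 0 0 .3' | grep -E "eef|con"
python3 -m handwheel '0 0 0 0 0 4 .3;0 0 0 0 0 4 .3;0 0 0 0 0 0 .3;0 0 0 0 0 0 .3' | grep -E "eef|con|op"
python3 -m handwheel '0 0 0 0 0 2 .3;0 0 0 0 0 1 .3;0 0 0 0 0 0 .3;0 0 0 0 0 0 .3' | grep -E "eef|con|op"
```

```text
eef_pos: [480.2, -17.7, 61.2]
contact_force: [0.3, 0.9, -1.2]
eef_pos: [480.3, -17.7, 53.6]
contact_force: [1.1, 1.5, -1.1]
opening: 0.457
eef_pos: [480.5, -17.8, 50.9]
contact_force: [0.9, 1.5, -2.5]
opening: 0.46
```

```bash
python3 -m handwheel '0 0 0 0 0 1 .3;0 0 0 0 0 1 .3;0 0 0 0 0 0 .3;0 0 0 0 0 0 .3' | grep -E "eef|con|op"
python3 -m handwheel '0 0 0 0 0 1 .3;0 0 0 0 0 0 .3;0 0 0 0 0 0 .3' | grep -E "eef|con|op"
python3 -m handwheel '0 0 0 0 0 1 .3;0 0 0 0 0 0 .3;0 0 0 0 0 0 .3' | grep -E "eef|con|op"
```

```text
eef_pos: [480.6, -17.8, 48.9]
contact_force: [1.9, 2.7, -1.1]
opening: 0.462
eef_pos: [480.5, -17.7, 47.9]
contact_force: [1.1, 1.7, -0.5]
opening: 0.46
eef_pos: [480.6, -17.8, 46.9]
contact_force: [1.1, 2.2, 0.3]
opening: 0.461
```

```bash
python3 -m handwheel '0 0 0 0 0 1 .3;0 0 0 0 0 0 .3;0 0 0 0 0 0 .3' | grep -E "eef|con|op"
python3 -m handwheel '0 0 0 0 0 .7 .3;0 0 0 0 0 0 .3;0 0 0 0 0 0 .3' | grep -E "eef|con|op"
```

```text
eef_pos: [480.6, -17.8, 46.0]
contact_force: [0.9, 2.1, 4.5]
opening: 0.46
eef_pos: [480.6, -17.8, 45.4]
contact_force: [-0.3, 3.6, 5.8]
opening: 0.456
```

```bash
python3 -m handwheel '0 0 0 0 0 -1 .46;0 0 0 0 0 0 .5;0 0 0 0 0 0 .55;0 0 0 0 0 0 .65;0 0 0 0 0 0 .8' | grep -E "eef|con|op"
python3 -m handwheel '0 0 0 0 0 0 1;0 0 0 0 0 -5 1;0 0 0 0 0 -20 1;0 0 0 0 0 -40 1;0 0 0 0 0 -40 1' | grep -E "eef|con|op"
python3 -m handwheel '0 0 0 0 -35 0 1;0 0 0 0 -40 0 1;0 0 0 0 -40 0 1;0 0 0 30 0 0 1;0 0 0 40 0 0 1' | grep -E "eef|con|op"
python3 -m handwheel '0 0 0 40 0 0 1;0 0 0 40 0 0 1;0 0 0 40 0 0 1;0 0 0 40 0 0 1;0 0 0 0 0 0 1' | grep -E "eef|con|op"
python3 -c "
from h import *
print(tool([458.1,211.1,150]),r.sense()['tcp_rot'])
t=cams.grab_frame('top');a=cams.grab_frame('side')
cv2.imwrite('pics/top2.png',t[...,::-1]);cv2.imwrite('pics/side2.png',a[...,::-1])
def cen(img,m,x0,x1,y0,y1):
    ys,xs=np.where(m[y0:y1,x0:x1]); return len(xs),(xs.mean()+x0,ys.mean()+y0) if len(xs) else None
A=a.astype(int); h=cv2.cvtColor(a,cv2.COLOR_RGB2HSV)
wood=(h[...,0]>8)&(h[...,0]<25)&(h[...,1]>80)&(h[...,2]>90)
ys,xs=np.where(wood[200:240,255:290]); print('wood',len(xs),xs.min()+255,xs.max()+255,ys.min()+200,ys.max()+200,xs.mean()+255)
print(proj('side',[[480.2,-17.8,90],[480.2,-17.8,62],[480.2-20,-17.8,90],[480.2+20,-17.8,90]]))"
```

```text
eef_pos: [480.1, -17.9, 46.0]
contact_force: [0.3, -0.9, -0.3]
opening: 0.777
eef_pos: [479.0, -17.7, 151.7]
contact_force: [1.5, -0.4, 0.8]
opening: 1.002
eef_pos: [357.4, 38.9, 151.6]
contact_force: [1.5, 1.3, 0.5]
opening: 1.001
eef_pos: [343.3, 205.9, 152.1]
contact_force: [0.1, 0.4, 0.1]
opening: 0.997
[ -6.68269306 114.74081098   2.39446392] [ 3.13911906e+00 -2.91266704e-03  1.67453155e+00]
wood 184 266 289 200 231 273.6847826086956
[[271.99018409 218.3370605 ]
 [272.1579849  226.35870457]
 [266.30589089 220.99600038]
 [277.57689396 215.72327389]]
```

```bash
python3 -m handwheel '0 0 0 -6 30 0 1;0 0 0 0 40 0 1;0 0 0 0 40 0 1;0 0 0 0 4 0 1;0 0 0 0 0 0 1' | grep -E "eef|con"
python3 -m handwheel '0 0 0 0 0 0 1;0 0 0 0 0 0 1' | grep -E "eef|con|rot"
python3 -c "
from h import *
print(tool([458.1,211.1,103]))
a=cams.grab_frame('side'); h=cv2.cvtColor(a,cv2.COLOR_RGB2HSV)
m=((h[...,0]<6)|(h[...,0]>174))&(h[...,1]>140)&(h[...,2]>60); ys,xs=np.where(m[160:205,210:240]); print([(y+160,xs[ys==y].min()+210,xs[ys==y].max()+210) for y in sorted(set(ys))])
c=lambda y,z,x=0:[467.9+.9953*x-.0971*y,111.6+.0971*x+.9953*y,z]
print(proj('side',[c(95,147),c(105,147),c(100,134),c(100,134,-11),c(100,134,11),c(100,120)]))"
```

```text
eef_pos: [459.5, 203.3, 151.1]
contact_force: [-0.4, 0.3, -1.5]
eef_pos: [456.0, 203.6, 150.9]
tcp_rot: [-3.14, 0.001, 1.669]
contact_force: [-0.2, 0.6, -0.3]
[ 7.23916365  2.90548035 47.89906713]
[(np.int64(173), np.int64(219), np.int64(222)), (np.int64(174), np.int64(218), np.int64(222)), (np.int64(175), np.int64(218), np.int64(222)), (np.int64(176), np.int64(218), np.int64(222)), (np.int64(177), np.int64(218), np.int64(222)), (np.int64(178), np.int64(218), np.int64(222)), (np.int64(179), np.int64(218), np.int64(222)), (np.int64(180), np.int64(218), np.int64(222)), (np.int64(181), np.int64(219), np.int64(222)), (np.int64(182), np.int64(219), np.int64(222)), (np.int64(183), np.int64(220), np.int64(222)), (np.int64(184), np.int64(220), np.int64(222)), (np.int64(185), np.int64(220), np.int64(222)), (np.int64(186), np.int64(220), np.int64(222)), (np.int64(187), np.int64(220), np.int64(222)), (np.int64(188), np.int64(220), np.int64(223)), (np.int64(189), np.int64(220), np.int64(223)), (np.int64(190), np.int64(220), np.int64(224)), (np.int64(191), np.int64(221), np.int64(224)), (np.int64(192), np.int64(221), np.int64(225)), (np.int64(193), np.int64(222), np.int64(226)), (np.int64(194), np.int64(223), np.int64(227)), (np.int64(195), np.int64(223), np.int64(228)), (np.int64(196), np.int64(225), np.int64(230)), (np.int64(197), np.int64(226), np.int64(231)), (np.int64(198), np.int64(228), np.int64(231)), (np.int64(199), np.int64(231), np.int64(231))]
[[221.11773329 172.65282757]
 [219.12426682 171.52471869]
 [220.47145531 175.77282558]
 [217.61969011 177.04290461]
 [223.29653072 174.51506835]
 [220.84798284 179.69753222]]
```

```bash
python3 -m handwheel '0 0 0 7 3 8 1;0 0 0 0 0 12 .8;0 0 0 0 0 12 .7;0 0 0 0 0 12 .6;0 0 0 0 0 4 .6' | grep -E "eef|con"
python3 -m handwheel '0 0 0 0 0 0 .5;0 0 0 0 0 0 .4;0 0 0 0 0 0 .3;0 0 0 0 0 0 .2;0 0 0 0 0 0 .1' 20 | grep -E "eef|con|rot|op|gr"
python3 -m handwheel '0 0 0 0 0 0 .1;0 0 0 0 0 0 .1' 20 | grep -E "eef|con|rot|op|gr"
```

```text
eef_pos: [458.1, 212.3, 101.5]
contact_force: [-0.5, -0.8, -0.7]
eef_pos: [459.0, 212.4, 103.9]
tcp_rot: [-3.141, -0.0, 1.67]
contact_force: [-5.4, 0.4, 4.6]
opening: 0.253
grasp_force: 21.9
eef_pos: [459.0, 212.4, 103.9]
tcp_rot: [-3.141, -0.0, 1.669]
contact_force: [-4.7, 0.2, 5.1]
opening: 0.252
grasp_force: 21.9
```

```bash
python3 -m handwheel '0 0 0 6.4 0 .3 .1;0 0 0 6.3 0 1 .1;0 0 0 6.2 0 1.6 .1;0 0 0 6 0 2.2 .1;0 0 0 0 0 0 .1' | grep -E "eef|con|op|gr"
python3 -m handwheel '0 0 0 5.8 0 2.8 .1;0 0 0 5.4 0 3.3 .1;0 0 0 5.1 0 3.8 .1;0 0 0 4.7 0 4.4 .1;0 0 0 0 0 0 .1' | grep -E "eef|con|op|gr"
python3 -m handwheel '0 0 0 4.2 0 4.8 .1;0 0 0 3.8 0 5.2 .1;0 0 0 3.2 0 5.5 .1;0 0 0 0 0 0 .1' | grep -E "eef|con|op|gr"
```

```text
eef_pos: [456.3, 237.2, 98.3]
contact_force: [-5.0, -0.4, 4.8]
opening: 0.256
grasp_force: 22.7
eef_pos: [454.2, 258.3, 83.7]
contact_force: [-4.1, 1.1, 3.1]
opening: 0.249
grasp_force: 23.2
eef_pos: [453.1, 269.6, 68.1]
contact_force: [-5.9, 2.2, 3.2]
opening: 0.255
grasp_force: 23.7
```

```bash
python3 -m handwheel '0 0 0 2.5 0 5.8 .1;0 0 0 0 0 0 .1' | grep -E "eef|con|op|gr"
python3 -m handwheel '0 0 0 .7 0 2.5 .1;0 0 0 0 0 0 .1' | grep -E "eef|con|op|gr"
```

```text
eef_pos: [452.9, 272.1, 62.4]
contact_force: [-5.9, 2.5, 3.7]
opening: 0.246
grasp_force: 24.1
eef_pos: [452.9, 272.8, 60.3]
contact_force: [-6.9, 3.3, 3.7]
opening: 0.251
grasp_force: 24.4
```

```bash
python3 -m handwheel '0 0 0 .5 0 2 .1;0 0 0 0 0 0 .1' | grep -E "eef|con|op|gr"
```

```text
eef_pos: [452.8, 273.3, 58.3]
contact_force: [-7.5, 3.7, 4.3]
opening: 0.252
grasp_force: 24.7
```

```bash
python3 -m handwheel '0 0 0 .4 0 3 .1;0 0 0 0 0 0 .1' | grep -E "eef|con|op|gr"
python3 -m handwheel '0 0 0 0 0 0 .3;0 0 0 0 0 0 .5;0 0 0 0 0 0 .7' | grep -E "eef|con|op|gr"
python3 -m handwheel '0 0 0 0 0 -10 .8;0 0 0 0 0 -40 .8;0 0 0 0 0 -40 .8;0 0 0 0 -30 -40 .8;0 0 0 0 -40 0 1' | grep -E "eef|con|op|gr"
python3 -c "
from h import *
a=cams.grab_frame('side');cv2.imwrite('pics/side3.png',a[...,::-1]); h=cv2.cvtColor(a,cv2.COLOR_RGB2HSV)
m=((h[...,0]<6)|(h[...,0]>174))&(h[...,1]>140)&(h[...,2]>60); ys,xs=np.where(m[150:215,190:245]); print([(int(y+150),int(xs[ys==y].min()+190),int(xs[ys==y].max()+190)) for y in sorted(set(ys))])
c=lambda y,z,x=0:[467.9+.9953*x-.0971*y,111.6+.0971*x+.9953*y,z]
for t in (.8,.9,1,1.1,1.2): print(t,proj('side',[c(100+73*np.sin(t),74+73*np.cos(t)),c(100+47*np.sin(t),74+47*np.cos(t))]).round(1).tolist())"
```

```text
eef_pos: [452.8, 274.0, 55.4]
contact_force: [-7.5, 5.4, 4.3]
opening: 0.25
grasp_force: 25.2
eef_pos: [454.3, 273.3, 55.4]
contact_force: [1.4, -0.2, -0.4]
opening: 0.575
grasp_force: 0.0
eef_pos: [394.6, 269.7, 185.5]
contact_force: [-0.3, 0.8, 0.1]
opening: 0.919
grasp_force: 0.0
[(173, 225, 226), (174, 225, 227), (175, 224, 227), (176, 224, 227), (177, 210, 227), (178, 207, 226), (179, 207, 226), (180, 207, 226), (181, 208, 226), (182, 209, 225), (183, 210, 225), (184, 211, 225), (185, 213, 225), (186, 215, 224), (187, 215, 224), (188, 216, 224), (189, 217, 224), (190, 220, 224), (191, 221, 224), (192, 221, 225), (193, 222, 225), (194, 222, 224)]
0.8 [[210.6, 172.5], [214.7, 179.5]]
0.9 [[209.9, 173.5], [214.2, 180.1]]
1 [[209.3, 174.6], [213.8, 180.9]]
1.1 [[208.8, 175.9], [213.5, 181.7]]
1.2 [[208.4, 177.4], [213.2, 182.6]]
```

```bash
python3 -m handwheel '0 0 0 0 0 -35 1;0 0 0 0 0 -41 1;0 0 0 0 0 -41 1;0 0 0 0 0 -41 1;0 0 0 -20 0 0 1' | grep -E "eef|con"
python3 -m handwheel '0 0 0 -40 0 0 1;0 0 0 -30 20 0 1;0 0 0 -30 20 0 1;0 0 0 -15 20 0 1;0 0 0 0 0 0 1' | grep -E "eef|con"
python3 -c "
from h import *
print(tool([468.4,112,286]),r.sense()['tcp_rot'])"
```

```text
eef_pos: [393.7, 250.2, 344.9]
contact_force: [0.1, -0.0, 0.1]
eef_pos: [464.7, 135.6, 336.9]
contact_force: [-1.2, -0.0, -0.4]
[-23.78382114   1.27366321  50.88160459] [3.13961669e+00 1.06858616e-03 1.66680747e+00]
```

```bash
python3 -m handwheel '0 0 0 -22 1.3 0 1;0 0 0 0 0 0 1;0 0 0 0 0 0 1' | grep -E "eef|con|rot"
python3 -c "
from h import *
print(tool([468.4,112,286]),r.sense()['tcp_rot'])"
```

```text
eef_pos: [465.1, 116.2, 336.5]
tcp_rot: [-3.141, -0.0, 1.668]
contact_force: [-0.2, 0.5, -0.2]
[-4.47359671  2.88255113 50.51472148] [-3.14137976e+00 -1.30225992e-04  1.66820418e+00]
```

```bash
python3 -m handwheel '0 0 0 -4.5 2.9 10 1;0 0 0 0 0 15 1;0 0 0 0 0 15 1;0 0 0 0 0 10 1;0 0 0 0 0 0 1' | grep -E "eef|con"
python3 -m handwheel '0 0 0 0 0 0 .8;0 0 0 0 0 0 .7;0 0 0 0 0 0 .6;0 0 0 0 0 0 .5;0 0 0 0 0 0 .4' 40 | grep -E "eef|con|op|gr"
python3 -m handwheel '0 0 0 0 0 0 .4;0 0 0 0 0 0 .4' | grep -E "eef|con|op|gr|rot"
```

```text
eef_pos: [467.2, 112.6, 283.8]
contact_force: [-0.6, 0.0, 0.3]
eef_pos: [468.7, 112.6, 287.3]
contact_force: [-2.5, 0.7, 4.6]
opening: 0.51
grasp_force: 40.4
eef_pos: [468.7, 112.5, 287.3]
tcp_rot: [3.141, -0.0, 1.67]
contact_force: [-3.0, -0.5, 5.9]
opening: 0.509
grasp_force: 40.5
```

```bash
python3 -m handwheel '0 0 0 -21 0 1 .4;0 0 0 -20.7 0 3.2 .4;0 0 0 -20.4 0 5.2 .4;0 0 0 0 0 0 .4;0 0 0 0 0 0 .4' 60 | grep -E "eef|con|op|gr"
python3 -c "
from h import *
print(tool([468.7+.0971*62.1,112.5-.9953*62.1,287.3-9.4]))"
```

```text
eef_pos: [475.1, 49.5, 277.6]
contact_force: [-3.3, -0.8, 6.3]
opening: 0.508
grasp_force: 63.7
[ 1.17883764 -0.21416128 -0.29169202]
```

```bash
python3 -m handwheel '0 0 0 -19 0 7.2 .4;0 0 0 -18.9 0 9.1 .4;0 0 0 -17.9 0 11 .4;0 0 0 -16.7 0 12.7 .4;0 0 0 0 0 0 .4' | grep -E "eef|con|op|gr"
python3 -m handwheel '0 0 0 -15.3 0 14.3 .4;0 0 0 -13.9 0 15.8 .4;0 0 0 -12.2 0 17 .4;0 0 0 -10.5 0 18.2 .4;0 0 0 0 0 0 .4' | grep -E "eef|con|op|gr"
python3 -m handwheel '0 0 0 0 0 0 .4' | grep -E "eef|con|op|gr"
python3 -c "
from h import *
print(tool([468.7+.0971*187.2,112.5-.9953*187.2,287.3-114.7]))"
```

```text
eef_pos: [482.6, -24.3, 236.3]
contact_force: [-2.1, -3.1, 6.5]
opening: 0.508
grasp_force: 63.8
eef_pos: [487.7, -75.1, 170.0]
contact_force: [-0.2, -4.8, 5.0]
opening: 0.506
grasp_force: 63.9
eef_pos: [487.6, -74.3, 171.6]
contact_force: [-1.8, -3.8, 4.5]
opening: 0.505
grasp_force: 64.0
[ 0.54203146 -0.66078023 -1.00670602]
```

Tracking well. Next I'll go on to contact at about 1.5 rad.

```bash
python3 -m handwheel '0 0 0 -8.3 0 18.2 .4;0 0 0 -6.6 0 19.9 .4;0 0 0 -4.6 0 20.5 .4;0 0 0 -2.2 0 16 .4;0 0 0 0 0 0 .4' 80| grep -E "eef|con|op|gr"
python3 -m handwheel '0 0 0 0 0 0 .4' | grep -E "eef|con|op|gr"
python3 -c "
from h import *
for t in(1.5,1.6):print(tool([468.7+.0971*210*np.sin(t),112.5-.9953*210*np.sin(t),287.3-210*(1-np.cos(t))]))"
```

```text
eef_pos: [489.8, -95.7, 95.6]
contact_force: [-1.0, -5.6, 4.2]
opening: 0.5
grasp_force: 83.6
eef_pos: [489.8, -95.6, 97.0]
contact_force: [-2.5, -7.1, 4.1]
opening: 0.498
grasp_force: 83.6
[-0.32018094 -0.77591973  4.82819847]
[-0.72630438 -0.77500029 25.81552071]
```

```bash
python3 -m handwheel '0 0 0 0 0 4 .4;0 0 0 0 0 3 .4;0 0 0 0 0 0 .4' | grep -E "eef|con"
python3 -m handwheel '0 0 0 0 0 3 .4;0 0 0 0 0 3 .4;0 0 0 0 0 0 .4' | grep -E "eef|con"
python3 -m handwheel '0 0 0 0 0 3 .4;0 0 0 0 0 3 .4;0 0 0 0 0 0 .4' | grep -E "eef|con"
python3 -m handwheel '0 0 0 0 0 3 .4;0 0 0 0 0 2 .4;0 0 0 0 0 0 .4' | grep -E "eef|con|op|gr"
```

```text
eef_pos: [489.9, -96.0, 90.5]
contact_force: [-2.6, -11.6, 4.9]
eef_pos: [490.0, -96.3, 84.8]
contact_force: [-4.2, -12.4, 7.0]
eef_pos: [490.0, -96.4, 78.9]
contact_force: [-3.8, -14.0, 7.5]
eef_pos: [490.0, -96.4, 74.0]
contact_force: [-4.4, -13.6, 9.7]
opening: 0.504
grasp_force: 84.1
```

```bash
python3 -m handwheel '0 0 0 -1 0 2 .4;0 0 0 -1 0 1 .4;0 0 0 0 0 0 .4' | grep -E "eef|con"
python3 -m handwheel '0 0 0 0 0 2 .4;0 0 0 0 0 0 .4' | grep -E "eef|con"
python3 -m handwheel '0 0 0 0 0 2 .4;0 0 0 0 0 0 .4' | grep -E "eef|con|gr"
```

```text
eef_pos: [490.0, -96.5, 71.6]
contact_force: [-6.6, 0.9, 19.3]
eef_pos: [490.2, -96.5, 71.1]
contact_force: [-12.3, 2.9, 38.9]
eef_pos: [490.4, -96.5, 70.6]
contact_force: [-19.8, 3.5, 60.7]
grasp_force: 91.0
```

```bash
python3 -m handwheel '0 0 0 0 0 -2.2 .4;0 0 0 0 0 0 .4;0 0 0 0 0 0 .4' | grep -E "eef|con|gr|clock"
python3 -c "
from h import *
a=cams.grab_frame('side');cv2.imwrite('pics/g.png',cv2.resize(a[150:290,190:350],None,fx=4,fy=4,interpolation=2)[...,::-1])"
```

```text
clock: 26.7
eef_pos: [490.2, -96.5, 71.2]
contact_force: [-11.1, 1.5, 36.2]
grasp_force: 87.3
```

View pics/g.png

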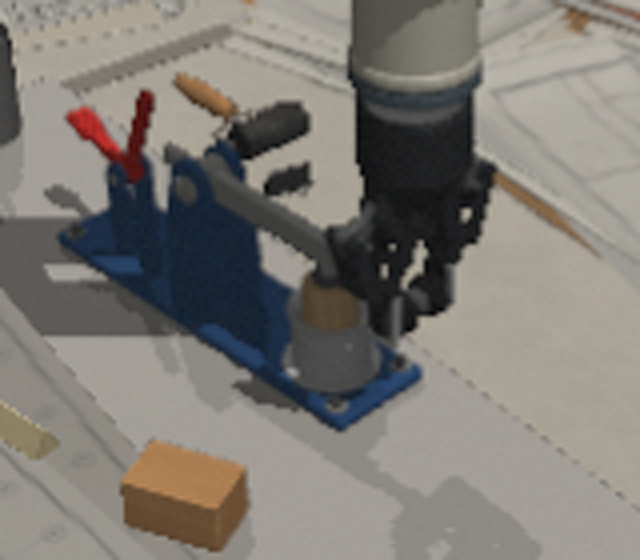

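Last picture: the lever is level, with its pad on the seated tower at (330,275). The catch is swung back at (85,125), and the grip is held at (430,290).

```bash
python3 -c "
from rig import r
print(r.sign_off())"
```

```text
the job is handed in; nothing more can be done
None
```

The job is handed in after about 27 s: the tower is on the nest floor, the catch is fully back, and the lever is still gripped and held down with about 36 N. At about 1.60 rad it had come up hard, inside the 1.58 to 1.61 range for a flush bush; the pad hides the bush, so I judged flush from that angle and stop.

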